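Start the booster pump at its guarded starter

ROBOT

A 7-joint arm with a two-finger parallel gripper is mounted at the origin on the work surface. World frame = base frame: x ahead of the robot, y to its left, z up, the work surface at z = 0. Lengths are in m, angles in rad, forces in N, time in s.
With the tool pointing down it reaches from about 0.35 to 0.9 m from the base axis. Payload 19.9 kg.
Tool frame: the origin (TCP) lies between the finger pads; the fingertips stand 19 mm ahead of it and the grasp point (between the pads) is the TCP; z points along the fingers, y is the direction in which the jaws open and shut (so a half turn about z gives the same grasp; the last joint's range is limited). The gripper opens to 94 mm and grips with 3 to 60 N. Pads are 16 mm wide; open, the fingers measure 119 mm over their backs; the gripper's body (75 mm by 177 mm) begins 78 mm behind the grasp point.
Start: joints at [-1.157, 0.417, -0.01, 1.614, 0.005, 1.111, -0.053], TCP at [0.275, 0.561, 0.198] pointing down, gripper open.
Joint ranges: [-2.81, 2.81], [-0.39, 2.02], [-1.27, 1.25], [0.06, 2.57], [-1.19, 4.33], [0.19, 2], [-2.82, 2.82]. Speed limits (rad/s): [1.89, 1.89, 2.39, 2.39, 3.01, 3.01, 3.01].

INTERFACE

Orientations are given as a 3x3 rotation matrix whose columns are the frame's x, y, z axes.
In Python, from rig import robot gives the robot as it stands. Calls block until the motion is done:
- robot.move_ptp(position, orientation): joint-space move of the TCP to a pose.
- robot.move_linear(position, velocity=0.15, frame=None, threshold=None): straight line of the TCP; frame=None keeps the orientation; velocity is the mean speed in m/s. With threshold (N) it stops when the force on the tool has changed by that much, and returns True; else False.
- robot.goto_joints(angles): joint-space move.
- robot.gripper_to(opening): finger opening in m; the grip force is fixed at half the most; returns when the fingers have stopped.
- robot.pause(seconds).
- robot.ik(position, orientation): joint angles nearest the present ones, or None.
- robot.get_state(): the state.
- robot.grab_frame(name): name is "side" or "top"; returns the picture (480x640x3 uint8, red, green, blue); there is no depth.
- robot.camera_info(name): a dict with "fx", "fy", "cx", "cy" (pixels), "rvec" (rotation vector, rad) and "tvec" (3), from world to camera coordinates, as OpenCV has them. Camera axes: x right, y down, z forward; pixel columns grow to the right and rows downward; lengths in m; the calibration is good to about 2 mm. A picture is of the moment at which its call begins. camera_info takes no time and is no camera call.
A pose or a line that the arm cannot do raises robot.PlanningError and nothing moves.
- robot.sign_off(): hands the job in, once; it reports no verdict.
The state is a dict: "time": time; "qpos": joint angles; "joint_vel": joint speeds; "effort": joint torques, N m; "ee_pos": TCP position; "tool_rot": TCP orientation; "force": force on the tool from outside, world axes, zero at the start; "moment": the same for the moment, N m; "opening": finger opening in m.
Only numpy, scipy, OpenCV 4.12 (cv2) and the standard library are available. Lean on these libraries where they do the work, as an engineer would, in place of code of your own. Each camera call takes 0.05 s, during which the arm holds its last target.

TASK

Start the booster pump at the starter box with the yellow guard: swing the yellow guard up and back until it stays open by itself, then push the raised front end of the green rocker switch beneath all the way down. Leave the guard open and the switch on, leave the red-guarded starter shut and off, and do not knock the things on the bench about.

Things in the scene. Friction and masses are not known exactly. Their poses are not given: they have to be found in the camera images.
- yellow_station: The booster pump's starter, the one to use (yellow guard). Grey starter box bolted to the bench on a steel plate: box 140 mm long (x) by 120 mm wide (y), its top face 60 mm above the bench. Origin: on the bench under the box; own x points from the front edge (where the guard's tab is) to the hinge at the back, y along the hinge, z up. Turned up to 0.35 rad about vertical.
- yellow_hinge (a point): Middle of the yellow guard's hinge line, level along the station's y, 85 mm above the bench, 75 mm behind the station's origin. The yellow guard is a plastic hood (open below and at the back) over a rocker switch: 125 mm long, 80 mm wide, its top 102 mm above the bench when shut.
- yellow_tab (a point): Centre of the yellow guard's lift tab: a tongue 32 mm wide (along the hinge), 55 mm long, 12 mm thick, level in front of the guard's top. Shut: 80 mm in front of the station's origin, 96 mm above the bench, free below and beside. It circles the hinge at 155 mm radius, from 11 mm above it. Pinched across its width from above, it can turn between the fingers as the guard rises.
- yellow_guard (a joint): Angle of the yellow guard, rad: 0 shut, grows as the front swings up and back; stop at 2.05. Free hinge, guard about 0.1 to 0.2 kg: let go below about 1.5 it falls shut, let go beyond 1.65 it falls back on the stop and stays.
- yellow_press (a point): Where to press the rocker under the yellow guard: top of its front end, by a white line, 24 mm in front of the pivot, 19 mm in front of the station's origin. 87 mm above the bench when off, 77 mm when on. The rocker is a green paddle 70 mm long (x), 40 wide, 10 thick, pivoted 77 mm above the bench; off, its front end stands up by 0.2 rad.
- yellow_rocker (a joint): Angle of the rocker under the yellow guard, rad: 0 off (front end up), 0.4 fully on (front end down, on its stop). Stays where it is left; about 4 to 5 N at the press point moves it.
- red_station: The other starter, to be left alone (red guard), alike but for the guard's colour; it may stand left or right. Grey starter box bolted to the bench on a steel plate: box 140 mm long (x) by 120 mm wide (y), its top face 60 mm above the bench. Origin: on the bench under the box; own x points from the front edge (where the guard's tab is) to the hinge at the back, y along the hinge, z up. Turned up to 0.35 rad about vertical.
- red_hinge (a point): Middle of the red guard's hinge line, level along the station's y, 85 mm above the bench, 75 mm behind the station's origin. The red guard is a plastic hood (open below and at the back) over a rocker switch: 125 mm long, 80 mm wide, its top 102 mm above the bench when shut.
- red_tab (a point): Centre of the red guard's lift tab: a tongue 32 mm wide (along the hinge), 55 mm long, 12 mm thick, level in front of the guard's top. Shut: 80 mm in front of the station's origin, 96 mm above the bench, free below and beside. It circles the hinge at 155 mm radius, from 11 mm above it. Pinched across its width from above, it can turn between the fingers as the guard rises.
- red_guard (a joint): Angle of the red guard, rad: 0 shut, grows as the front swings up and back; stop at 2.05. Free hinge, guard about 0.1 to 0.2 kg: let go below about 1.5 it falls shut, let go beyond 1.65 it falls back on the stop and stays.
- red_press (a point): Where to press the rocker under the red guard: top of its front end, by a white line, 24 mm in front of the pivot, 19 mm in front of the station's origin. 87 mm above the bench when off, 77 mm when on. The rocker is a green paddle 70 mm long (x), 40 wide, 10 thick, pivoted 77 mm above the bench; off, its front end stands up by 0.2 rad.
- red_rocker (a joint): Angle of the rocker under the red guard, rad: 0 off (front end up), 0.4 fully on (front end down, on its stop). Stays where it is left; about 4 to 5 N at the press point moves it.
- spray_can_mid (a point): Half-way up a loose upright spray can, 62 mm across and 170 mm tall; a bystander.
- wrench_grip (a point): Grip of a loose steel wrench about 180 mm long lying on the bench; a bystander.
- tape_roll_mid (a point): Centre of a loose orange tape roll lying flat, 100 mm across, 30 mm high; a bystander.
There are look-alikes about, which are no part of the job. Leave any orange look-alike of the yellow_station alone.

How it is judged:
On the way, in this order (a step that is already met when the one before it is completed fails the run):
1. the yellow guard stands open, tipped well back and at rest, with the switch still off (value of joint yellow_guard above 1.75 rad and velocity of joint yellow_guard between -0.1 and 0.1 rad/s and value of joint yellow_rocker below 0.1 rad), for 0.3 s.
2. the rocker under the open yellow guard is pressed fully on (value of joint yellow_rocker above 0.32 rad and value of joint yellow_guard above 1.75 rad), for 0.2 s.
At the end, for the whole second after the job is handed in: The yellow guard stays open by itself (beyond 1.75 rad), the rocker beneath it is on (beyond 0.32 of 0.4 rad), and the red-guarded starter is shut and off (guard and rocker below 0.08 rad) (all of step 2 and value of joint each of red_guard, red_rocker below 0.08 rad); the robot touches nothing.
It fails at once if the red guard is lifted (beyond 0.15 rad) (value of joint red_guard above 0.15 rad).
It fails at once if the spray can is knocked more than 40 mm from its place (distance of spray_can_mid from where it was at the start of the episode above 0.04 m).
It fails at once if the tape roll is knocked more than 40 mm from its place (distance of tape_roll_mid from where it was at the start of the episode above 0.04 m).
It fails at once if the wrench is knocked more than 40 mm from its place (distance of wrench_grip from where it was at the start of the episode above 0.04 m).
It also fails if it takes over 46 s, if anything falls off the work surface, if the arm or the gripper's body presses on something with over 40 N, if the wrist force passes 120 N, or if a joint passes its speed limit or range.

## Working session

There is one attempt and no reset: what is moved stays moved. The work goes in short steps, each a Python script; the robot and the scene stay as the last script left them, time stands still between calls to the robot, and variables do not carry over. Pictures are saved under pics/ and viewed, and the job is handed in when it is done.

```bash
mkdir -p pics; ls
python3 - <<'E'
from rig import robot
import cv2
for n in ("side","top"):
    f=robot.grab_frame(n); cv2.imwrite(f"pics/{n}0.png",f[:,:,::-1]); print(n,robot.camera_info(n))
s=robot.get_state(); print(s["time"],s["ee_pos"],s["tool_rot"],s["opening"])
E
```

```text
pics
side {'fx': 536.976232097204, 'fy': 536.976232097204, 'cx': 325.93056901618434, 'cy': 238.34802013404874, 'rvec': array([ 2.40318619, -0.23180732,  0.06299961]), 'tvec': array([-0.52156623,  0.11972287,  1.41090566])}
top {'fx': 566.2312640635097, 'fy': 566.2312640635097, 'cx': 312.42195421940653, 'cy': 228.9244227545675, 'rvec': array([ 2.17624723, -2.21375467,  0.08301579]), 'tvec': array([-0.0208662 ,  0.54209238,  1.35133278])}
0.1 [0.27495347 0.56087241 0.19778278] [[-8.97913278e-01  4.40172214e-01 -4.09160977e-04]
 [ 4.40172395e-01  8.97912683e-01 -1.03784166e-03]
 [-8.94382318e-05 -1.11199318e-03 -9.99999378e-01]] 0.09414099618014861
```

View pics/side0.png

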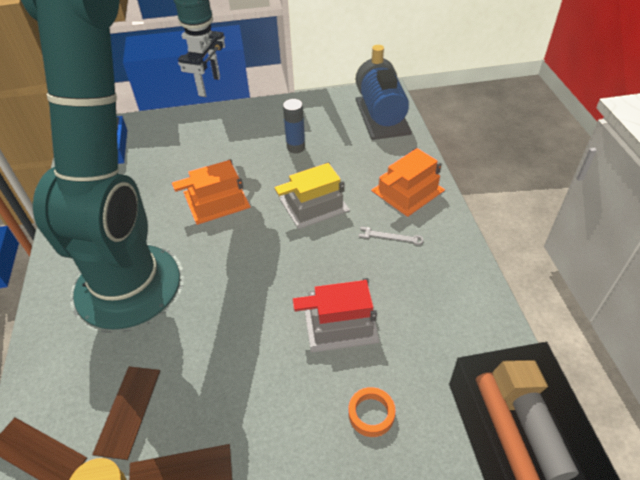

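View pics/top0.png

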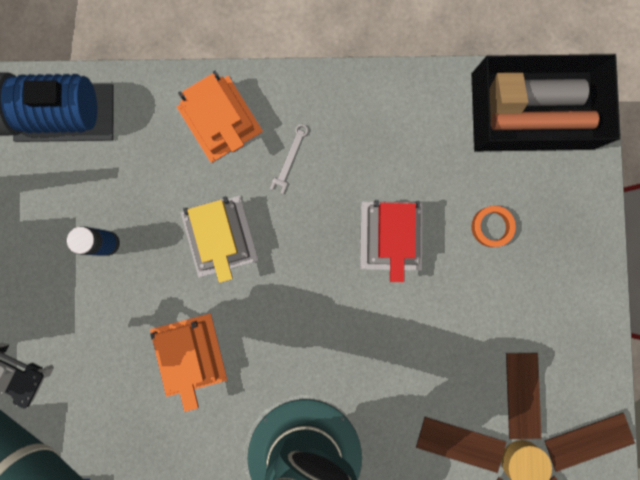

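Candidates: yellow hood on a grey box at top (212,232) / side (320,182). Orange look-alikes at top (220,118) and (187,358), side (410,178) and (212,190). Red starter at top (398,235) / side (340,305). I choose the yellow one and will check it in a close crop.

Run:
```python
import cv2, numpy as np
t=cv2.imread("pics/top0.png")[185:290,165:285]; s=cv2.imread("pics/side0.png")[150:240,260:365]
t=cv2.resize(t,(400,350),interpolation=cv2.INTER_CUBIC); s=cv2.resize(s,(400,343),interpolation=cv2.INTER_CUBIC)
o=np.zeros((350,800,3),np.uint8);o[:,:400]=t;o[:343,400:]=s
cv2.imwrite("pics/crop0.png",o)
```

```text
(no output)
```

View pics/crop0.png

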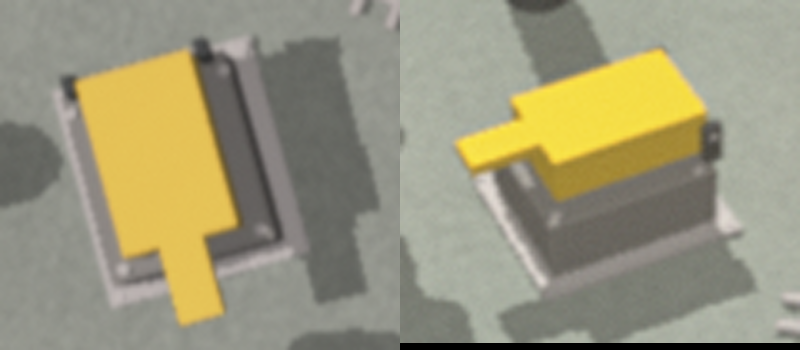

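The crop shows a yellow hood with its tab pointing down-left (toward the robot) on a grey box, so this is the right starter. Next I fit its pose by silhouette in both views.

```bash
cat > vis.py <<'E'
import cv2, numpy as np
from scipy.optimize import minimize
def proj(P,c):
    return cv2.projectPoints(np.float64(P).reshape(-1,1,3),c["rvec"],c["tvec"],np.array([[c["fx"],0,c["cx"]],[0,c["fy"],c["cy"]],[0,0,1]]),None)[0].reshape(-1,2)
def box(x0,x1,y0,y1,z0,z1): return np.array([[x,y,z] for x in(x0,x1) for y in(y0,y1) for z in(z0,z1)],float)
def W(P,p):
    c,s=np.cos(p[2]),np.sin(p[2]); return P@np.array([[c,-s,0],[s,c,0],[0,0,1]]).T+[p[0],p[1],0]
S=4
def render(boxes,cam,p,shape=(480,640)):
    m=np.zeros((shape[0]*S,shape[1]*S),np.uint8)
    for b in boxes:
        h=cv2.convexHull((((proj(W(b,p),cam)+.5)*S-.5)*16).round().astype(np.int32))
        cv2.fillConvexPoly(m,h,255,shift=4)
    return cv2.resize(m,shape[::-1],interpolation=cv2.INTER_AREA)/255.
E
cat > fit.py <<'E'
from vis import *
from rig import robot
cams={n:robot.camera_info(n) for n in("top","side")}
def mask(im,hlo,hhi):
    h=cv2.cvtColor(im,cv2.COLOR_BGR2HSV); return (cv2.inRange(h,(hlo,130,60),(hhi,255,255))>0).astype(float)
def fit(views,masks,x0):
    def cost(q):
        bs=[box(-.05,.075,-.04,.04,q[3]*.1,.102),box(-.1075,-.05,-.016,.016,.09,.102)]
        return sum(((render(bs,cams[n],q)-masks[n])**2).sum() for n in views)
    best=None
    for r in(0,1,2):
        sx=np.array([x0]+[np.array(x0)+d for d in np.diag([.02,.02,.1,.1])/(1+3*r)])
        R=minimize(cost,x0,method="Nelder-Mead",options=dict(initial_simplex=sx,xatol=1e-4,fatol=.05,maxiter=250)); x0=R.x
    return R
if __name__=="__main__":
    ims={n:cv2.imread(f"pics/{n}0.png") for n in cams}
    M={}
    for n,(r0,r1,c0,c1) in dict(top=(185,290,165,285),side=(150,240,260,365)).items():
        m=mask(ims[n],21,34); k=np.zeros_like(m); k[r0:r1,c0:c1]=m[r0:r1,c0:c1]; M[n]=k; print(n,k.sum())
    for v in (["top"],["side"],["top","side"]):
        R=fit(v,M,[.53,.22,.2,.7]); print(v,R.x.round(4),R.fun)
E
python3 fit.py
```

```text
top 2337.0
side 1453.0
['top'] [0.5242 0.1958 0.261  0.8293] 75.14785082660515
['side'] [0.5241 0.1958 0.2663 0.6588] 64.13900807381778
['top', 'side'] [0.5243 0.1966 0.2664 0.6545] 168.14932718185312
```

Both views agree: origin (0.524, 0.196), yaw 0.264. Next I check IK along the arc, then reach for the tab.

```bash
cat > geo.py <<'E'
import numpy as np
O=np.array([.5243,.1960,0]); A=.2645
ex=np.array([np.cos(A),np.sin(A),0]); ey=np.array([-np.sin(A),np.cos(A),0]); ez=np.array([0,0,1.])
R=np.column_stack([np.cross(ey,-ez),ey,-ez])
def st(x,y,z): return O+x*ex+y*ey+z*ez
def tab(t): return st(.075-.155*np.cos(t)+.011*np.sin(t),0,.085+.155*np.sin(t)+.011*np.cos(t))
E
python3 - <<'E'
from geo import *
from rig import robot
import cv2
for t in np.arange(0,2.01,.25): 
    q=robot.ik(tab(t),R); print(round(t,2),tab(t).round(3),None if q is None else np.round(q,2))
print(robot.ik(tab(0)+[0,0,.1],R))
s=robot.get_state()["ee_pos"]
robot.move_linear([s[0],s[1],.27],velocity=.2)
robot.move_ptp(tab(0)+[0,0,.12],R)
robot.gripper_to(.07)
robot.move_linear(tab(0)+[0,0,.03],velocity=.15)
for n in("top","side"): cv2.imwrite(f"pics/{n}1.png",robot.grab_frame(n)[:,:,::-1])
s=robot.get_state(); print(s["time"],s["ee_pos"],s["force"])
a=cv2.imread("pics/top1.png")[165:305,145:305];b=cv2.imread("pics/side1.png")[110:250,240:400]
cv2.imwrite("pics/crop1.png",cv2.resize(np.hstack([a,b]),(800,350),interpolation=cv2.INTER_CUBIC))
E
```

```text
0.0 [0.447 0.175 0.096] [-0.5   0.3   0.08  2.06 -0.03  0.78  1.43]
0.25 [0.454 0.177 0.134] [-0.51  0.25  0.09  2.01 -0.03  0.88  1.43]
0.5 [0.47  0.181 0.169] [-0.51  0.23  0.1   1.94 -0.03  0.96  1.43]
0.75 [0.494 0.188 0.199] [-0.51  0.25  0.1   1.86 -0.03  1.04  1.44]
1.0 [0.525 0.196 0.221] [-0.49  0.28  0.1   1.75 -0.03  1.11  1.45]
1.25 [0.56  0.206 0.236] [-0.48  0.33  0.09  1.65 -0.03  1.16  1.46]
1.5 [0.597 0.216 0.24 ] [-0.46  0.4   0.08  1.54 -0.04  1.2   1.47]
1.75 [0.634 0.226 0.236] [-0.44  0.48  0.08  1.44 -0.04  1.22  1.47]
2.0 [0.669 0.235 0.221] [-0.42  0.55  0.07  1.35 -0.04  1.24  1.48]
[-0.54173152  0.15887438  0.11543519  1.96939786 -0.02145968  1.0144635
  1.41889243]
3.6 [0.44764443 0.17536271 0.12697333] [ 0.5413698  -0.11692242  0.26657141]
```

View pics/crop1.png

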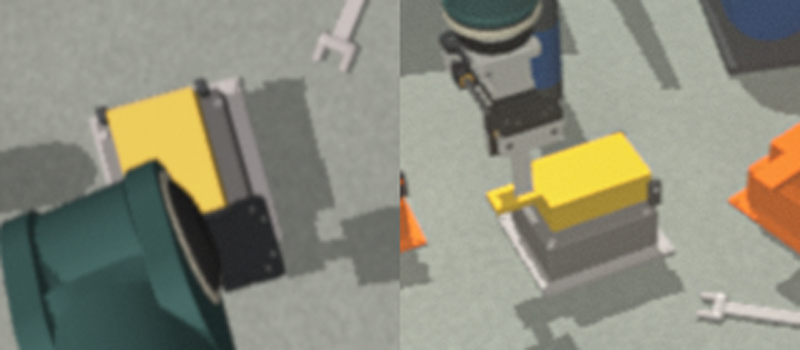

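The side view (crop at about (515,190)) shows the fingers straddling the tab. I'll lower, pinch, and lift a first bit.

Run:
```python
from geo import *
from rig import robot
import cv2
hit=robot.move_linear(tab(0),velocity=.08,threshold=8); s=robot.get_state(); print(hit,s["ee_pos"].round(4) if hasattr(s["ee_pos"],"round") else s["ee_pos"])
if not hit:
    robot.gripper_to(0.0); s=robot.get_state(); print("open",s["opening"],s["force"])
    if s["opening"]>.025:
        for t in(.15,.3): robot.move_linear(tab(t),velocity=.08); s=robot.get_state(); print(t,s["opening"],np.round(s["force"],1),np.round(s["moment"],2))
for n in("side",): cv2.imwrite(f"pics/{n}2.png",robot.grab_frame(n)[:,:,::-1])
print(robot.get_state()["time"])
b=cv2.imread("pics/side2.png")[110:250,240:400]
cv2.imwrite("pics/crop2.png",cv2.resize(b,(640,560),interpolation=cv2.INTER_CUBIC))
```

```text
False [0.4471 0.1751 0.0961]
open 0.0007186143337790112 [ 0.10031906 -0.01652493  0.12944623]
5.2917
```

View pics/crop2.png

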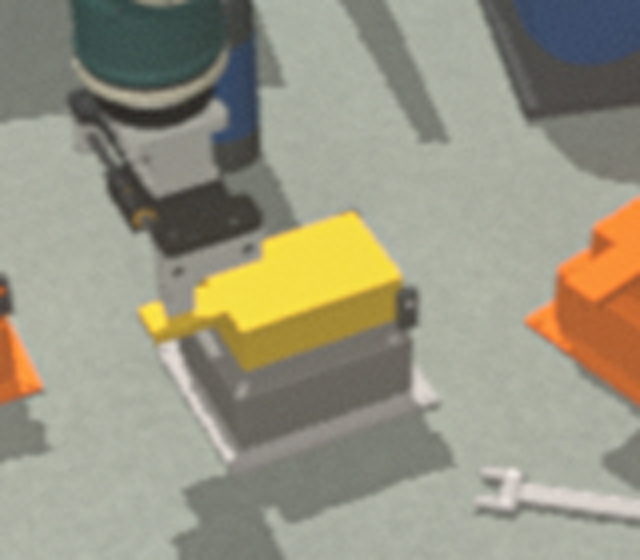

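Run:
```python
from geo import *
from vis import *
from rig import robot
s=robot.get_state(); p=np.array(s["ee_pos"]);Rt=np.array(s["tool_rot"]);print(p,Rt.round(3),s["opening"])
cv2.imwrite("pics/top3.png",robot.grab_frame("top")[:,:,::-1]); 
out=[]
for n,(r,c) in dict(top=(165,145),side=(110,240)).items():
    f=cv2.imread(f"pics/{n}3.png" if n=="top" else "pics/side2.png"); cam=robot.camera_info(n)
    k=cv2.resize(f[r:r+140,c:c+160],(640,560)); 
    def d(P,col):
        for u in proj(P,cam): cv2.circle(k,tuple(int(v) for v in ((u-[c,r]+.5)*4)),4,col,-1)
    d(p,(0,0,255)); d(p+.019*Rt[:,2],(255,0,255)); d(p-.078*Rt[:,2],(0,255,255))
    d([st(x,y,.102) for x in(-.1075,-.0525) for y in(-.016,.016)],(255,0,0)); d([st(x,y,.102) for x in(-.05,.075) for y in(-.04,.04)],(0,0,0))
    out.append(k[:, :640])
cv2.imwrite("pics/crop3.png",cv2.resize(np.hstack(out),(800,350)))
```

```text
[0.44706567 0.17510006 0.09598177] [[-0.965 -0.262 -0.   ]
 [-0.262  0.965 -0.   ]
 [ 0.    -0.    -1.   ]] 0.00029922343733787966
```

View pics/crop3.png

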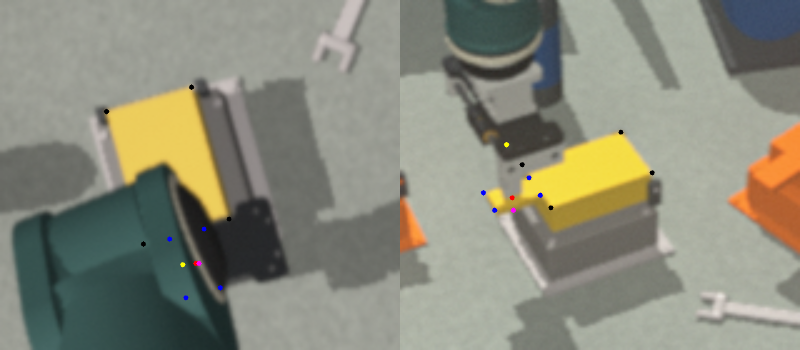

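Run:
```python
from geo import *
from vis import *
from rig import robot
s=robot.get_state(); p=np.array(s["ee_pos"]);Rt=np.array(s["tool_rot"])
for n,(r,c) in dict(top=(165,145),side=(80,240)).items():
    f=cv2.imread(f"pics/{n}3.png" if n=="top" else "pics/side2.png"); cam=robot.camera_info(n)
    k=cv2.resize(f[r:r+140,c:c+180],(720,560),interpolation=cv2.INTER_CUBIC)
    def L(b,col):
        P=((proj(p+b@Rt.T,cam)-[c,r]+.5)*4).astype(int)
        for i in range(8):
            for j in(1,2,4):
                if not i&j: cv2.line(k,tuple(map(int,P[i])),tuple(map(int,P[i|j])),col,1)
    L(box(-.0375,.0375,-.0885,.0885,-.15,-.078),(0,255,255)); L(box(-.008,.008,-.012,.012,-.07,.019),(0,0,255))
    cv2.imwrite(f"pics/wire_{n}.png",k)
```

```text
(no output)
```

View pics/wire_side.png

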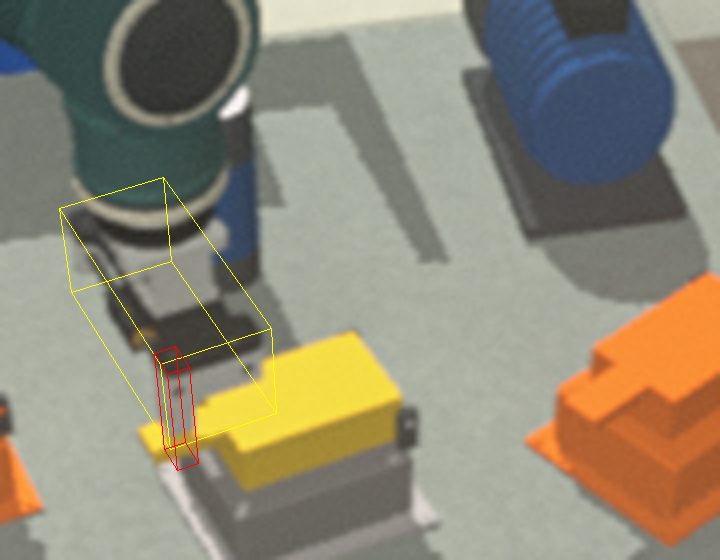

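View pics/wire_top.png

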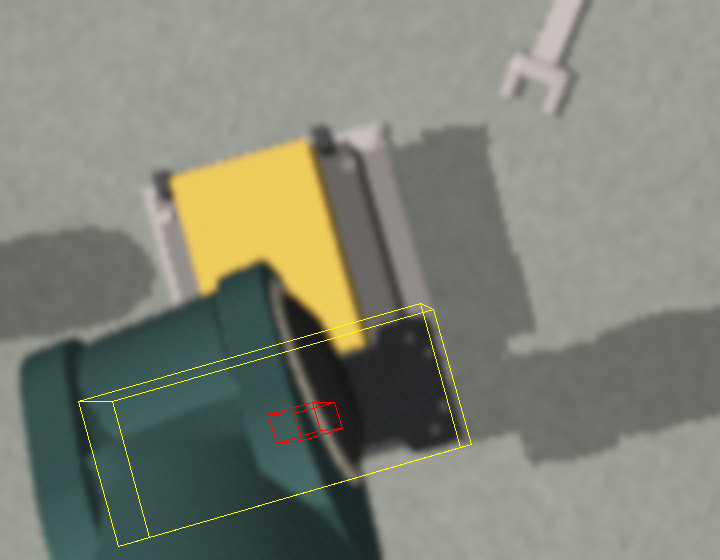

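Run:
```python
from geo import *
from vis import *
from rig import robot
def go(fn,n,r,c,p,Rt,out,o):
    f=cv2.imread(fn); cam=robot.camera_info(n)
    k=cv2.resize(f[r:r+120,c:c+100],(400,480),interpolation=cv2.INTER_CUBIC)
    def L(b,col):
        P=((proj(p+b@Rt.T,cam)-[c,r]+.5)*4).astype(int)
        for i in range(8):
            for j in(1,2,4):
                if not i&j: cv2.line(k,tuple(map(int,P[i])),tuple(map(int,P[i|j])),col,1)
    L(box(-.0375,.0375,-.0885,.0885,-.1,-.078),(0,255,255))
    for s in(-1,1): L(box(-.008,.008,s*o,s*(o+.012),-.06,.019),(0,0,255))
    return k
p0=np.array([.27495,.56087,.19778]); R0=np.array([[-.8979,.4402,0],[.4402,.8979,-.001],[0,-.001,-1]])
p1=np.array([.44764,.17536,.12697])
a=go("pics/side0.png","side",0,150,p0,R0,"",.047); b=go("pics/side1.png","side",100,250,p1,R,"",.035)
cv2.imwrite("pics/wire2.png",np.hstack([a,b]))
```

```text
(no output)
```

View pics/wire2.png

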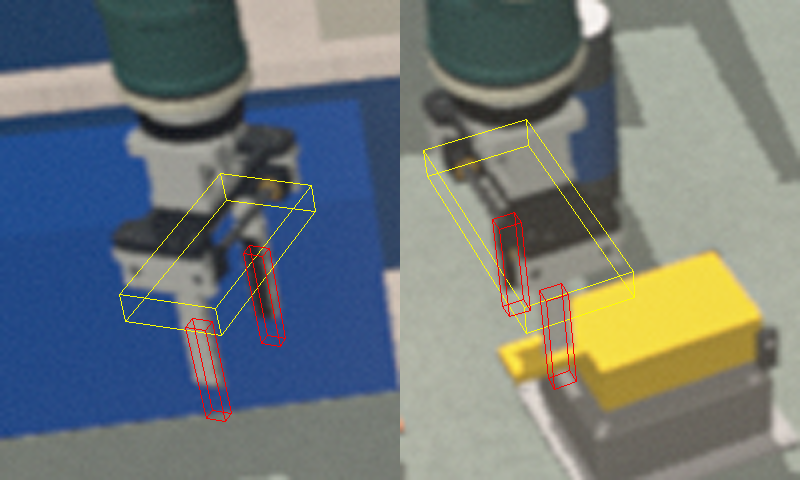

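Run:
```python
from geo import *
from vis import *
from rig import robot
robot.move_linear(tab(0)+[0,0,.07],velocity=.15); robot.gripper_to(.094)
s=robot.get_state(); p=np.array(s["ee_pos"]);Rt=np.array(s["tool_rot"]);print(s["time"],p,s["opening"])
for n in("top","side"): cv2.imwrite(f"pics/{n}4.png",robot.grab_frame(n)[:,:,::-1])
for tag,dz in(("a",0),("b",.028)):
  ks=[]
  for n,(r,c) in dict(top=(180,155),side=(90,250)).items():
    f=cv2.imread(f"pics/{n}4.png"); cam=robot.camera_info(n)
    k=cv2.resize(f[r:r+120,c:c+100],(400,480),interpolation=cv2.INTER_CUBIC)
    def L(b,col):
        P=((proj(p+[0,0,dz]+b@Rt.T,cam)-[c,r]+.5)*4).astype(int)
        for i in range(8):
            for j in(1,2,4):
                if not i&j: cv2.line(k,tuple(map(int,P[i])),tuple(map(int,P[i|j])),col,1)
    L(box(-.0375,.0375,-.0885,.0885,-.1,-.078),(0,255,255))
    for q in(-1,1): L(box(-.008,.008,q*.047,q*(.047+.012),-.06,.019),(0,0,255))
    ks.append(k)
  cv2.imwrite(f"pics/wire4{tag}.png",np.hstack(ks))
```

```text
7.4083 [0.4470837  0.1750927  0.16601239] 0.09390188788826731
```

View pics/wire4a.png

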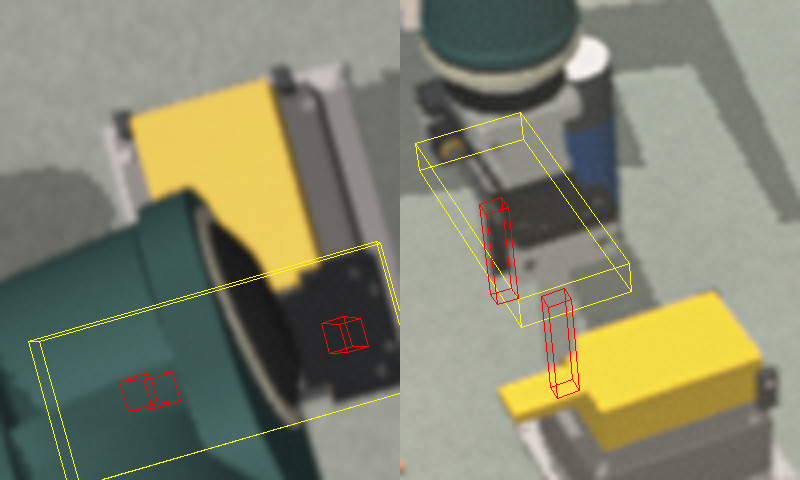

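View pics/wire4b.png

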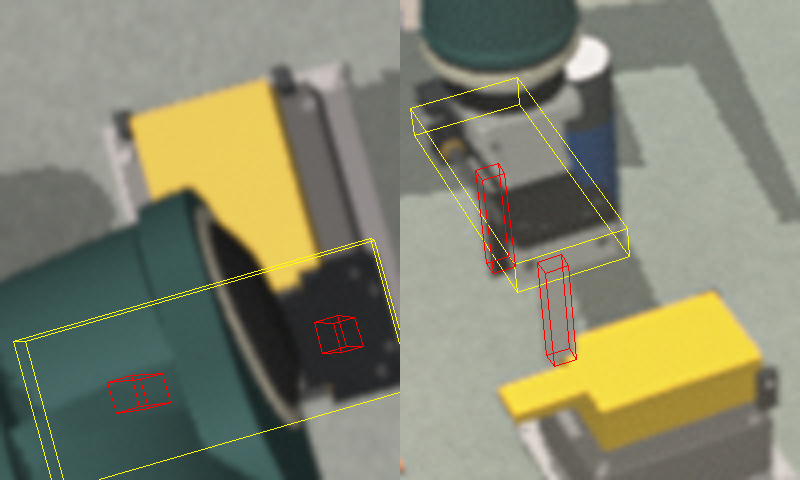

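The side view shows the gripper about 28 mm higher than reported: wires shifted +28 mm in z match the body and both fingertips at crop (562,362) and (498,270). The empty pinch just above the tab fits that too. I'll correct z by −0.028 and try again.

```bash
echo 'DZ=np.array([0,0,-.028])' >> geo.py
python3 - <<'E'
from geo import *
from rig import robot
import cv2
robot.gripper_to(.075)
hit=robot.move_linear(tab(0)+DZ,velocity=.08,threshold=8); s=robot.get_state(); print(hit,s["ee_pos"])
if not hit:
    robot.gripper_to(0.0); s=robot.get_state(); print("open",s["opening"],np.round(s["force"],1))
    if .025<s["opening"]<.04:
        for t in(.15,.3): robot.move_linear(tab(t)+DZ,velocity=.08); s=robot.get_state(); print(t,s["opening"],np.round(s["force"],1),np.round(s["moment"],2))
cv2.imwrite("pics/side5.png",robot.grab_frame("side")[:,:,::-1])
print(robot.get_state()["time"])
b=cv2.imread("pics/side5.png")[110:250,240:400]
cv2.imwrite("pics/crop5.png",cv2.resize(b,(640,560),interpolation=cv2.INTER_CUBIC))
E
```

```text
False [0.44735673 0.1752135  0.06842188]
open 0.0315086675724748 [-4.8 12.9 -0.3]
0.15 0.031404835113193634 [-2.3 14.1 -1.9] [ 3.17  0.71 -0.05]
0.3 0.031613191917573544 [-1.2 13.6 -1.6] [3.14 0.66 0.02]
11.075
```

View pics/crop5.png

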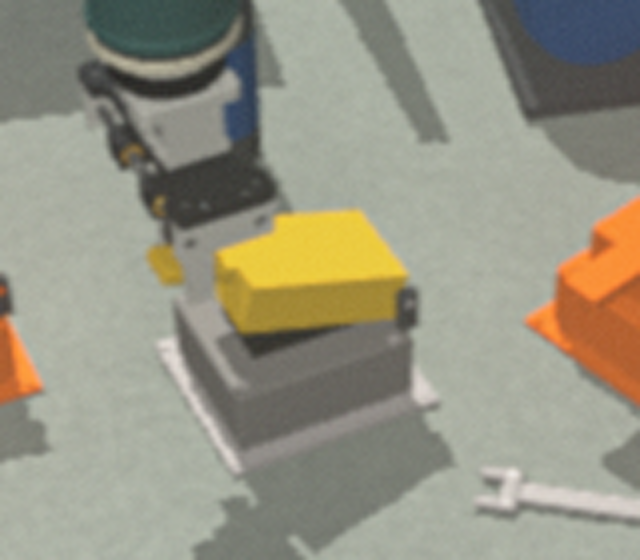

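The pinch holds (opening 31.5 mm) and the guard is rising, with a modest 14 N side load. I'll continue along the arc with a small sideways trim, watching forces.

Run:
```python
from geo import *
from rig import robot
import cv2
off=.002
for t in list(np.arange(.5,2.0,.2))+[1.98]:
    robot.move_linear(tab(t)+DZ+off*ey,velocity=.1); s=robot.get_state(); f=np.array(s["force"])
    print(round(t,2),round(s["opening"],4),"fx,fy,fz st",np.round([f@ex,f@ey,f[2]],1),round(s["time"],2))
    if np.linalg.norm(f)>40 or s["opening"]<.025: print("STOP"); break
for n in("top","side"): cv2.imwrite(f"pics/{n}6.png",robot.grab_frame(n)[:,:,::-1])
a=cv2.imread("pics/top6.png")[125:265,145:305];b=cv2.imread("pics/side6.png")[90:230,260:420]
cv2.imwrite("pics/crop6.png",cv2.resize(np.hstack([a,b]),(800,350),interpolation=cv2.INTER_CUBIC))
```

```text
0.5 0.0317 fx,fy,fz st [ 1.7  6.5 -0.3] 11.53
0.7 0.0318 fx,fy,fz st [-0.9  5.4  0.4] 11.99
0.9 0.0318 fx,fy,fz st [-0.3  4.7  2.6] 12.45
1.1 0.0319 fx,fy,fz st [0.9 4.6 1.1] 12.91
1.3 0.0319 fx,fy,fz st [-0.   5.8 -1.4] 13.37
1.5 0.0319 fx,fy,fz st [0.5 4.8 1. ] 13.82
1.7 0.0308 fx,fy,fz st [-0.3  5.9  6.1] 14.28
1.9 0.0289 fx,fy,fz st [ 4.3  4.4 16.1] 14.74
1.98 0.0289 fx,fy,fz st [ 8.5  5.5 19.4] 15.02
```

View pics/crop6.png

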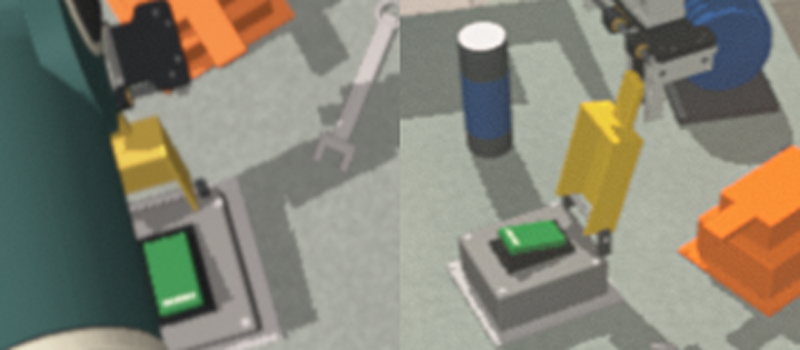

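Run:
```python
from geo import *
from vis import *
from rig import robot
cam=robot.camera_info("side")
def rot(x,y,z,t): # shut station coords -> angle t
    dx,dz=x-.075,z-.085
    return st(.075+dx*np.cos(t)+dz*np.sin(t),y,.085-dx*np.sin(t)+dz*np.cos(t))
f=cv2.imread("pics/side6.png");r,c=90,260;ks=[]
for t in(1.6,1.75,1.9):
    k=cv2.resize(f[r:r+140,c+30:c+150],(480,560),interpolation=cv2.INTER_CUBIC)
    for b,col in((box(-.05,.075,-.04,.04,.066,.102),(255,0,0)),(box(-.1075,-.0525,-.016,.016,.09,.102),(0,0,255))):
        P=((proj([rot(*v,t) for v in b],cam)-[c+30,r]+.5)*4).astype(int)
        for i in range(8):
            for j in(1,2,4):
                if not i&j: cv2.line(k,tuple(map(int,P[i])),tuple(map(int,P[i|j])),col,1)
    ks.append(k[:,100:])
cv2.imwrite("pics/ang6.png",cv2.resize(np.hstack(ks),(800,int(560*800/1140))))
```

```text
(no output)
```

View pics/ang6.png

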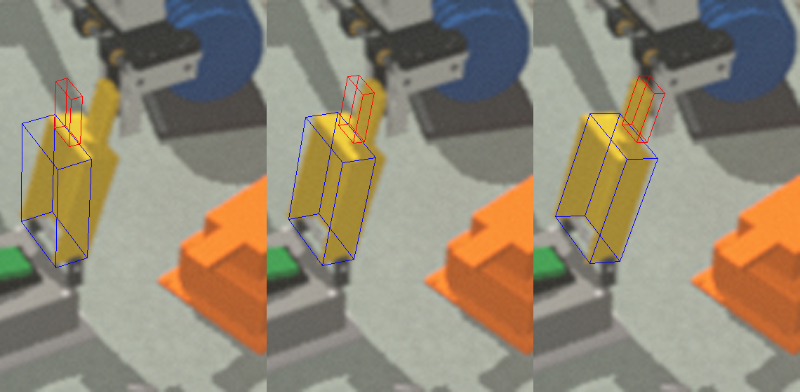

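The overlay puts the guard at about 1.83 rad, past the 1.65 tipping point. I'll release, lift clear, and look.

Run:
```python
from geo import *
from rig import robot
import cv2
robot.gripper_to(.094); s=robot.get_state(); print(s["opening"],np.round(s["force"],1))
p=tab(1.98)+DZ+.002*ey
robot.move_linear(p+[0,0,.11],velocity=.15)
s=robot.get_state(); print(s["time"],np.round(s["force"],1),s["ee_pos"])
robot.move_ptp(st(-.10,0,.25),R)
robot.gripper_to(0)
for n in("top","side"): cv2.imwrite(f"pics/{n}7.png",robot.grab_frame(n)[:,:,::-1])
s=robot.get_state(); print(s["time"],np.round(s["force"],1),s["opening"])
a=cv2.imread("pics/top7.png")[125:265,145:305];b=cv2.imread("pics/side7.png")[90:230,260:420]
cv2.imwrite("pics/crop7.png",cv2.resize(np.hstack([a,b]),(800,350),interpolation=cv2.INTER_CUBIC))
```

```text
0.09420029976594564 [ 0.2 -0.3  0.2]
17.0917 [ 0.1 -0.6 -0.8] [0.66509992 0.23619544 0.30373045]
19.6 [-1.2  0.2 -0.7] 0.0007126762448845117
```

View pics/crop7.png

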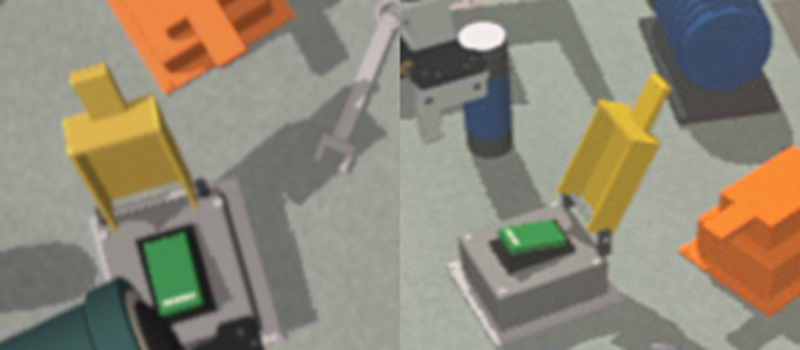

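The guard now rests on its stop, tipped well back (top crop (110,110), side crop (610,165)). The rocker is still off, with its white line at top crop (178,297). I'll check the press point's projection, then press with closed fingers and a force limit.

Run:
```python
from geo import *
from vis import *
from rig import robot
print("press px",proj([st(-.019,0,.087)],robot.camera_info("top")),"seen ~",(145+178/2.5,125+297/2.5))
robot.move_ptp(st(-.020,.001,.087+.019+.04)+DZ,R)
h=robot.move_linear(st(-.020,.001,.087+.019-.016)+DZ,velocity=.05,threshold=16)
s=robot.get_state(); print(h,s["time"],"tip z true est",s["ee_pos"][2]-.019+.028,np.round(s["force"],1))
robot.pause(.3); s=robot.get_state(); print(np.round(s["force"],1))
cv2.imwrite("pics/side8.png",robot.grab_frame("side")[:,:,::-1])
b=cv2.imread("pics/side8.png")[90:230,260:420]
cv2.imwrite("pics/crop8.png",cv2.resize(b,(640,560),interpolation=cv2.INTER_CUBIC))
```

```text
press px [[216.30215794 244.19021632]] seen ~ (216.2, 243.8)
True 21.15 tip z true est 0.0792009377099695 [-6.2 -1.9 19.2]
[-5.4 -3.1 17.2]
```

View pics/crop8.png

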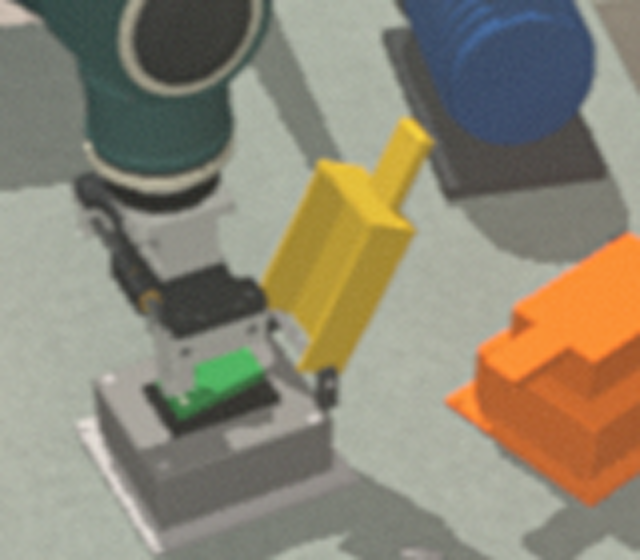

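The rocker's front is down under the fingers and a firm 17 N remains. I'll press slightly further to be sure of the stop, then lift off and check.

Run:
```python
from geo import *
from vis import *
from rig import robot
p=np.array(robot.get_state()["ee_pos"])
h=robot.move_linear(p-[0,0,.005],velocity=.03,threshold=15); s=robot.get_state(); print(h,p[2],s["ee_pos"][2],np.round(s["force"],1))
robot.pause(.3)
robot.move_linear(p+[0,0,.12],velocity=.15)
robot.move_ptp(st(-.16,0,.24),R)
for n in("top","side"): cv2.imwrite(f"pics/{n}9.png",robot.grab_frame(n)[:,:,::-1])
s=robot.get_state(); print(s["time"],np.round(s["force"],1))
a=cv2.imread("pics/top9.png")[125:265,145:305];b=cv2.imread("pics/side9.png")[90:230,260:420]
cv2.imwrite("pics/crop9.png",cv2.resize(np.hstack([a,b]),(800,350),interpolation=cv2.INTER_CUBIC))
```

```text
True 0.07036638483365804 0.06939505844940336 [-15.9  -6.2  41.2]
23.7167 [0.3 0.  0.1]
```

View pics/crop9.png

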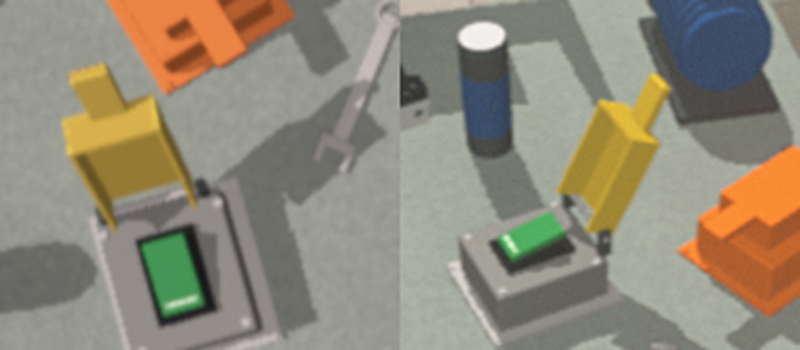

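View pics/side9.png

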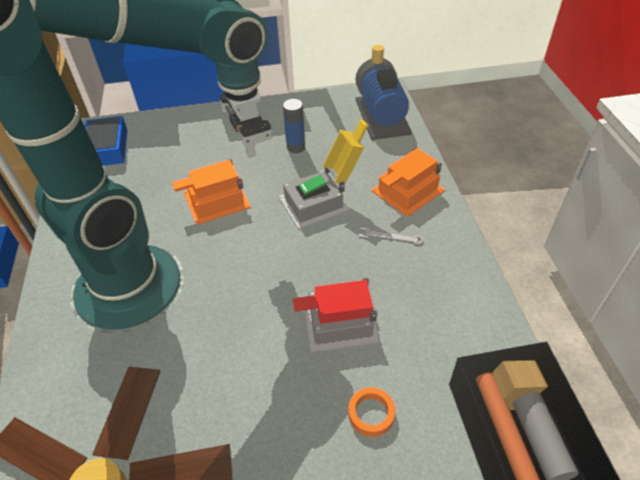

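The side view shows the arm clear, guard up at (345,152), rocker tilted front-down at (313,184), red guard shut at (340,305), and can, wrench and tape in place. One numeric check of the rocker's angle from the green silhouette, before and after:

Run:
```python
from geo import *
from vis import *
from rig import robot
from scipy.optimize import minimize
cams={n:robot.camera_info(n) for n in("top","side")}
def run(tag,views):
    M={}
    for n in views:
        h=cv2.cvtColor(cv2.imread(f"pics/{n}{tag}.png"),cv2.COLOR_BGR2HSV)
        m=(h[...,0]>45)&(h[...,0]<85)&(h[...,1]>60)&(h[...,2]>50); m|=(cv2.inRange(h,(0,0,190),(179,70,255))>0)
        k=np.zeros(m.shape); r,c=dict(top=(212,200),side=(172,296))[n]; k[r:r+45,c:c+36]=m[r:r+45,c:c+36]; M[n]=k
    def cost(q):
        g=.2-q[0]; b=box(-.035,.035,-.02,.02,-.005,.005)+[0,0,0.0]
        # front (-x) up by g about pivot (x=.005,z=.077)
        P=np.column_stack([b[:,0]*np.cos(g)+b[:,2]*np.sin(g)+.005+q[1],b[:,1]+q[2],-b[:,0]*np.sin(g)+b[:,2]*np.cos(g)+.077])
        return sum(((render([P],cams[n],[O[0],O[1],A])-M[n])**2).sum() for n in views)
    R_=min((minimize(cost,[a,0,0],method="Nelder-Mead",options=dict(initial_simplex=[[a,0,0],[a+.1,0,0],[a,.003,0],[a,0,.003]],xatol=1e-4,fatol=.02)) for a in(0,.2,.4)),key=lambda r:r.fun)
    print(tag,views,R_.x.round(4),round(R_.fun,1),[int(M[n].sum()) for n in views])
for t in(7,9):
    run(t,["side"]); run(t,["top","side"])
```

```text
7 ['side'] [ 0.0053  0.0009 -0.0001] 15.9 [281]
7 ['top', 'side'] [0.015  0.0006 0.0009] 52.2 [596, 281]
9 ['side'] [ 0.3786 -0.0009 -0.0009] 12.7 [311]
9 ['top', 'side'] [ 0.3964 -0.001   0.0007] 63.6 [621, 311]
```

The rocker measures 0.38–0.40 rad (it was 0.01 before), so it's on its stop. Handing in.

```bash
python3 -c "
from rig import robot
print(robot.get_state()['time']); print(robot.sign_off())"
```

```text
23.7167
the job is handed in; nothing more can be done
None
```

The yellow starter is on: its guard stands open by itself and the green rocker is pressed fully down. I handed the job in at 23.7 s; no verdict was reported.

- **What I did:** I pinched the yellow tab and swung it along its arc. Near the end the fingers slipped ahead of the tab, but the guard was already at about 1.83 rad. I let go, and it fell back onto its stop. I then pressed the rocker's front end with closed fingers until the force rose sharply, and moved the arm clear.
- **Last checks:**
  - **Rocker:** the pictures put it at 0.38–0.40 rad, from about 0.01 before pressing.
  - **Guard:** it was still tipped back on its stop after the press.
  - **Rest of the bench:** by eye in the last side view, the red guard was shut and the can, wrench and tape roll were in place. I did not measure these.
  - **Robot:** the tool force was about zero.
- **What disagreed:** the gripper stood about 28 mm higher than the robot reported. My first pinch therefore closed on nothing just above the tab, without disturbing anything. I measured the offset in the side view and corrected for it. A small sideways error also loaded the first grip with about 14 N; I trimmed it by 2 mm.

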